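Find and press the hidden battery-door catch

TASK

The heating controller on the shelf needs new batteries: one of the six square plates on its flat top is really a concealed push catch. Feel across the plates with a fingertip to find the one that gives, press it fully home so that the battery door pops up, and move clear. Touch only the plates and the panel round them: do not pry or push the door itself, pick nothing up, and leave the bottle, can, mug and stopper where they stand.

Things in the scene. Friction and masses are not known exactly. Their poses are not given: they have to be found in the camera images.
- unit: Grey heating controller, a flat box fixed to the shelf, 200 (its x) by 190 (its y) by 60 mm high, level, at varying place and yaw. Origin at the centre of its underside, z up. Its flat top, at z = 60 mm, carries the panel of six plates (robot side) and the battery door (towards +x).
- panel (a point): Centre of the six plates, on the top face; axes as the controller's. All plates are grey, 44 x 44 mm, centred at x = -27 and +27, y = -54, 0 and +54 mm from here, each with a 1.5 mm gap to 7 mm bars level with the top. Five are rigid and flush; the sixth, in a new place each time, is the catch: its face lies 2 mm lower.
- catch (a joint): How far the catch plate is pressed in (m): 0 at rest (face 2 mm below the panel top), 0.006 fully home (face 8 mm below). It needs about 4 N all the way down, moves straight down, stays where it is left and does not spring back. It is linked to the battery door, which rises in step with it.
- door: Battery door, grey plate 61 (x) by 160 (y) by 4 mm, flush with the top when shut. Origin on its hinge, at x = 92.5, y = 0, z = 60 mm of the controller; it runs from there to -x (x = 30.5 mm). Axes parallel to the controller's while shut. Its -x edge rises as the catch goes in, to 0.70 rad (40 mm up) with the catch fully home.
- bottle: Loose empty green glass bottle, 66 mm diameter, 200 mm high, upright, to the left or right of the controller. Origin at the centre of its underside.
- can: Loose plain aluminium can, 66 mm diameter, 115 mm high, upright, on the other side of the controller from the bottle. Origin at the centre of its underside.
- mug: Loose white ceramic mug, 80 mm diameter, 90 mm high, upright, beyond the controller. Origin at the centre of its underside; handle at its +y.
- stopper: Loose dark silicone bottle stopper, 28 mm wide and 34 mm high, standing on its wide end in front of the controller (robot side). Origin at the centre of its underside.
Not all that is in view belongs to the job. What is shaped like the mug but blue is not meant. What is shaped like the can but pink is not meant.

How it is judged:
By the outcome, as a careful person would: the job done as asked, in the order asked, and still so for the second after the job is handed in, with the robot touching nothing.
It also fails if it takes over 54 s, if anything falls off the work surface, if the arm or the gripper's body presses on something with over 40 N, if the wrist force passes 120 N, or if a joint passes its speed limit or range.

ROBOT

A 6-joint arm with a two-finger parallel gripper is mounted at the origin on the work surface. World frame = base frame: x ahead of the robot, y to its left, z up, the work surface at z = 0. Lengths are in mm, angles in rad, forces in N, time in s.
With the tool pointing down it reaches from about 325 to 900 mm from the base axis. Payload 6.1 kg.
Tool frame: the origin (TCP) lies at the very end of the fingers, on their centre line; the grasp point (between the pads) lies 19 mm behind it; y points along the fingers, x is the direction in which the jaws open and shut, and the axes are right-handed (so a half turn about y gives the same grasp; the last joint's range is limited). The gripper opens to 85 mm and grips with 20 to 120 N. Pads are 22 mm wide; open, the fingers measure 114 mm over their backs; the gripper's body (76 mm by 85 mm) begins 54 mm behind the grasp point. The pads swing forward as they close: fully open they stand 13 mm farther back than shut.
Start: joints at [0.999, 0.22, 1.526, -0, 1.395, -0.126], TCP at [269.485, 563.909, 231.3] pointing down, gripper open.
Joint ranges: [-2.98, 2.98], [-0.91, 2.08], [0.09, 2.57], [-1.24, 4.39], [0.2, 2.65], [-2.68, 2.68]. Speed limits (rad/s): [2.57, 2.57, 3.01, 3.14, 3.14, 3.14].

INTERFACE

Orientations are given as a unit quaternion [x, y, z, w].
In Python, from bench import manip gives the robot as it stands. The module is installed in compiled form; this text tells all that it offers.
- The arm moves only by the shell command python3 -m creep 'ROWS'. ROWS is JSON, a list that holds one entry, the list of rows, each a list of 7 numbers: the closure, from 0 (fully open) to 1 (shut), then the shift along the tool's x, y, z in units of 0.5 m (1.0 is 0.5 m), then the turn, a rotation vector about the tool's x, y, z in units of 360 degrees (1.0 is 360 degrees). A call has 1 to 20 rows; each row is the pose to reach, as a shift and turn from the pose measured when the call began, along the tool's axes at that moment, turning the shorter way round; what a row does not reach only later rows make up. A row lasts 1/10 s, in which the tool goes at most 50 mm and 8.59 degrees, less where a joint would pass 70% of its speed; a pose out of reach is approached as far as the arm can. A call with a number of a shift or a turn outside -1 to 1 is refused whole. A call with a gripper value outside its range is refused whole. The fingers move at their own pace and stop on an object; the grip force is fixed at half the most. Time passes only in rows, so rows that repeat a pose let the fingers close. It gives the time, the measured TCP pose, the force and the opening at its end, in the units of the state.
- manip.read_state(): the state, without advancing time (a new reading comes with each control period).
- manip.read_camera(name): name is "side" or "top"; returns a dict with "img" (384x512x3 uint8, blue, green, red), "vfov" (degrees; the focal length in pixels is half the picture's height over the tangent of half this angle, whatever the lens; pixels are square), "cx", "cy" (the principal point, pixels), "xyz" and "orientation" of the camera in the world. Camera axes: x right, y down, z forward; pixel columns grow to the right and rows downward; lengths in mm; the calibration is good to about 2 mm. A picture is of the moment at which its call begins. There is no depth.
- manip.sign_off(): hands the job in, once; it reports no verdict.
Trained networks look in a picture, given as the dict that the camera call returned (one of the last four; its "shot" number tells which), for a name from the list of things; names that differ only in an ending like _2 or _b are one class to them, and where a whole thing is asked for, a point or a joint stands for the part that bears it (a point fixed in the world has none). Each returns a list of dicts, best first, with "confidence" (0 to 1); they miss things now and then, are a little off and sometimes report something else, mostly with a low value. They report only what shows in the picture. A call takes as long as a camera call. They do not tell look-alikes from the thing itself.
- manip.recognise(target, picture): "box" ([centre column, centre row, width, height] in pixels, round what is visible of it).
- manip.masks_of(target, picture): "pixels" (384x512 bool, what is visible of it) and "box" ([centre column, centre row, width, height] in pixels, round what is visible of it).
The state is a dict: "time_s": time; "joints": joint angles; "joint_velocities": joint speeds; "effort": joint torques, N m; "tcp_pos": TCP position; "eef_rot": TCP orientation; "contact_force": force on the tool from outside, world axes, zero at the start; "ft_torque": the same for the moment, N m; "width": finger opening in mm.
Only numpy, scipy, OpenCV 4.12 (cv2) and the standard library are available. Lean on these libraries where they do the work, as an engineer would, in place of code of your own. Each camera call takes 0.05 s, during which the arm holds its last target.

## Working session

There is one attempt and no reset: what is moved stays moved. The work goes in short steps, Python scripts to look and compute and a shell command to move; the robot and the scene stay as the last step left them, time stands still between calls to the robot, and variables do not carry over. Pictures are saved under pics/ and viewed, and the job is handed in when it is done.

```bash
mkdir -p pics; cat > h.py <<'E'
from bench import manip
import numpy as np, cv2
from scipy.spatial.transform import Rotation as R
def ray(p,u,v):
    f=p["img"].shape[0]/2/np.tan(np.radians(p["vfov"])/2)
    d=R.from_quat(p["orientation"]).apply([(u-p["cx"])/f,(v-p["cy"])/f,1]); return np.array(p["xyz"]),d
def atz(p,u,v,z):
    o,d=ray(p,u,v); return o+d*(z-o[2])/d[2]
def proj(p,X):
    f=p["img"].shape[0]/2/np.tan(np.radians(p["vfov"])/2)
    c=R.from_quat(p["orientation"]).inv().apply(np.asarray(X,float)-p["xyz"])
    return np.stack([c[...,0]/c[...,2]*f+p["cx"],c[...,1]/c[...,2]*f+p["cy"]],-1)
E
python3 - <<'E'
from h import *
s=manip.read_state(); print(s)
for n in("top","side"):
    p=manip.read_camera(n); print(n,{k:v for k,v in p.items() if k!="img"})
    cv2.imwrite(f"pics/{n}0.png",p["img"])
    for t in("unit","panel","door","bottle","can","mug","stopper"):
        print(t,[(np.round(r["box"]).tolist(),round(r["confidence"],2)) for r in manip.recognise(t,p)[:4]])
E
```

```text
{'time_s': 0.0, 'joints': array([ 9.98864575e-01,  2.21224035e-01,  1.52759590e+00, -6.37218047e-06,
        1.39469869e+00, -1.26122650e-01]), 'joint_velocities': array([-0.00093809, -0.00054723, -0.00060092,  0.00038083, -0.00035011,
       -0.00127159]), 'effort': array([-1.11144844e-03, -4.96896029e+01, -3.89397204e+01, -3.31284491e-04,
        1.12248387e-02,  3.43718773e-05]), 'tcp_pos': array([269.18499727, 563.39921687, 230.20858897]), 'eef_rot': array([ 0.59845068,  0.37648209, -0.37771446, -0.59787106]), 'contact_force': array([0.01930463, 0.10851576, 0.1729215 ]), 'ft_torque': array([ 0.04100996, -0.01386185, -0.01824945]), 'width': 85.39131733698242}
top {'vfov': 47.9443943528044, 'cx': 251.40553471524015, 'cy': 195.31723411737406, 'xyz': array([ 450.0988774 ,    2.41780549, 1234.5444714 ]), 'orientation': array([ 0.71431786, -0.69632951,  0.04393672, -0.05426572]), 'shot': 1}
unit [([260.0, 216.0, 83.0, 86.0], 0.83)]
panel [([261.0, 215.0, 81.0, 87.0], 0.57)]
door [([254.0, 193.0, 59.0, 32.0], 0.87)]
bottle [([178.0, 242.0, 33.0, 21.0], 0.57)]
can [([374.0, 181.0, 33.0, 29.0], 0.97), ([333.0, 188.0, 29.0, 27.0], 0.8)]
mug [([184.0, 136.0, 43.0, 37.0], 0.82), ([235.0, 152.0, 35.0, 37.0], 0.59)]
stopper [([292.0, 261.0, 12.0, 9.0], 0.63), ([260.0, 217.0, 80.0, 86.0], 0.25)]
side {'vfov': 53.774972433919004, 'cx': 256.19908064836545, 'cy': 195.57163801513667, 'xyz': array([ 247.64490419, -584.97585716,  508.97677941]), 'orientation': array([ 0.84509165, -0.23216954,  0.12866348, -0.46407231]), 'shot': 2}
unit [([244.0, 225.0, 131.0, 97.0], 0.75)]
panel [([242.0, 224.0, 135.0, 100.0], 0.88)]
door [([263.0, 198.0, 68.0, 34.0], 0.84)]
bottle [([170.0, 161.0, 31.0, 84.0], 0.73), ([336.0, 250.0, 40.0, 68.0], 0.6)]
can [([388.0, 281.0, 51.0, 76.0], 0.94), ([336.0, 250.0, 40.0, 71.0], 0.86)]
mug [([274.0, 153.0, 39.0, 39.0], 0.65), ([288.0, 178.0, 47.0, 45.0], 0.56)]
stopper [([210.0, 269.0, 9.0, 18.0], 0.49)]
```

```bash
python3 - <<'E'
from h import *
s=manip.read_state(); print(R.from_quat(s["eef_rot"]).as_matrix().round(3))
a=cv2.imread("pics/top0.png");b=cv2.imread("pics/side0.png")
cv2.imwrite("pics/topc.png",cv2.resize(a[110:290,140:400],None,fx=3,fy=3,interpolation=2))
cv2.imwrite("pics/sidec.png",cv2.resize(b[120:330,140:420],None,fx=2.8,fy=2.8,interpolation=2))
E
```

```text
[[ 0.431 -0.    -0.902]
 [ 0.902 -0.     0.431]
 [-0.    -1.     0.   ]]
```

View pics/topc.png

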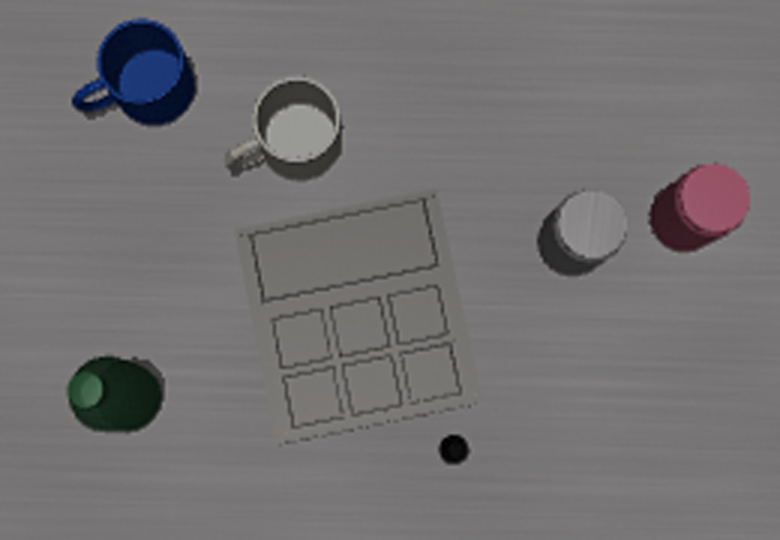

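View pics/sidec.png

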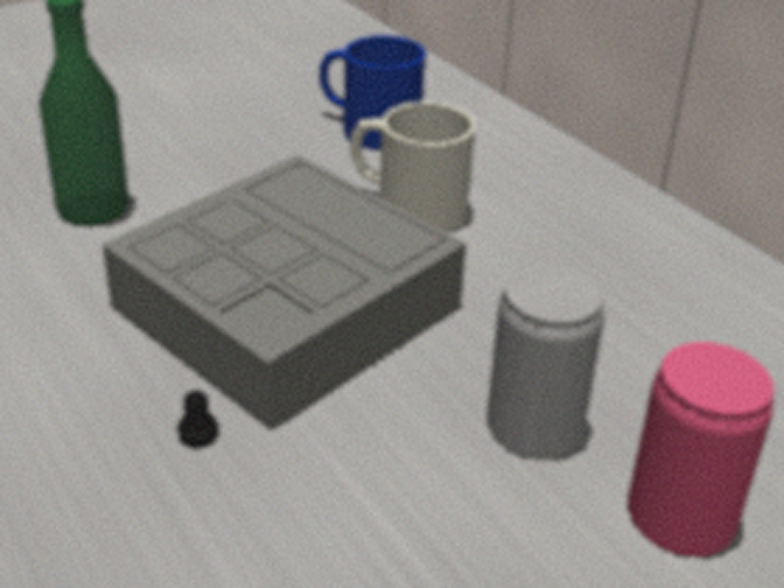

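View pics/top0.png

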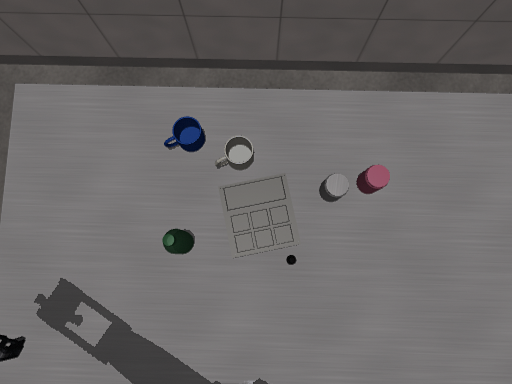

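View pics/side0.png

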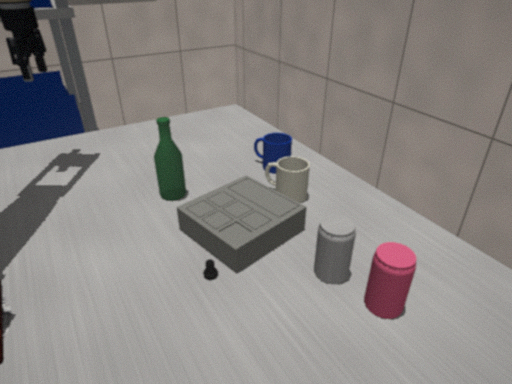

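```bash
cat >> h.py <<'E'
def plates():
    return np.array([[x,y] for x in(-27,27) for y in(-54,0,54)],float)
E
python3 - <<'E'
from h import *
from scipy.optimize import least_squares
pt=manip.read_camera("top"); ps=manip.read_camera("side")
# top crop picks: plate centres: rows far(+x): left(+y) to right ; near
T={(27,54):(301,338),(27,0):(359,326),(27,-54):(418,314),(-27,54):(313,398),(-27,0):(372,386),(-27,-54):(431,373)}
S={(27,54):(230,218),(27,0):(274,245),(27,-54):(325,280),(-27,54):(169,247),(-27,0):(217,280)}
T={k:(140+u/3,110+v/3) for k,(u,v) in T.items()}
S={k:(140+u/2.8,120+v/2.8) for k,(u,v) in S.items()}
for nm,sets in(("top",[(pt,T)]),("side",[(ps,S)]),("both",[(pt,T),(ps,S)])):
    def res(q,full=False):
        x,y,a,z=q; out=[]
        for p,D in sets:
            k=np.array(list(D),float); c,s=np.cos(a),np.sin(a)
            W=np.c_[x+c*k[:,0]-s*k[:,1],y+s*k[:,0]+c*k[:,1],np.full(len(k),z)]
            out.append((proj(p,W)-np.array(list(D.values()))).ravel())
        o=np.concatenate(out)
        return o if nm=="both" else np.append(o,(z-60)*10)
    r=least_squares(res,[400,0,0.1,60]); print(nm,r.x.round(3),np.abs(r.fun).max().round(2))
q=r.x;c,s=np.cos(q[2]),np.sin(q[2])
for k in plates(): print(k,(q[:2]+[c*k[0]-s*k[1],s*k[0]+c*k[1]]).round(1))
sc=4
for p,n,(x0,y0,x1,y1) in((pt,"t",(205,165,310,265)),(ps,"s",(170,165,315,270))):
    im=cv2.resize(p["img"][y0:y1,x0:x1],None,fx=5,fy=5,interpolation=2)
    for k in plates():
        w=[[q[0]+c*(k[0]+i)-s*(k[1]+j),q[1]+s*(k[0]+i)+c*(k[1]+j),60] for i,j in((-22,-22),(-22,22),(22,22),(22,-22))]
        uv=((proj(p,w)-[x0,y0]+.5)*5).astype(int); cv2.polylines(im,[uv],True,(0,0,255),1)
    cv2.imwrite(f"pics/fit_{n}.png",im)
    im=cv2.resize(p["img"][y0:y1,x0:x1],None,fx=5,fy=5,interpolation=2)
    cv2.imwrite(f"pics/raw_{n}.png",im)
for n,p,b,h in(("can",pt,(333,188),115),):
    print(n,atz(p,*b,h))
for n,u,v,h in (("bottle top",169.5,239.5,200),("can top",337,185,115),("stopper",291,260,34),("mug",239,150,90)):
    print(n,atz(pt,u,v,h).round(0))
E
```

```text
top [ 5.23674e+02 -9.09500e+00  2.31000e-01  6.00000e+01] 0.32
side [ 5.24542e+02 -8.42800e+00  2.27000e-01  6.00010e+01] 1.11
both [ 5.23868e+02 -9.33200e+00  2.29000e-01  6.09460e+01] 1.03
[-27. -54.] [509.8 -68. ]
[-27.   0.] [497.6 -15.5]
[-27.  54.] [485.3  37.1]
[ 27. -54.] [562.4 -55.8]
[27.  0.] [550.2  -3.2]
[27. 54.] [537.9  49.4]
can [ 631.09782523 -192.17459757  115.        ]
bottle top [483. 212. 200.]
can top [ 639. -203.  115.]
stopper [441. -91.  34.]
mug [733.  58.  90.]
```

View pics/fit_t.png

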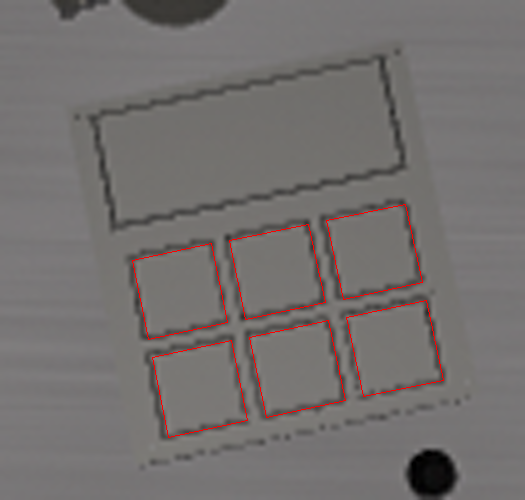

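View pics/fit_s.png

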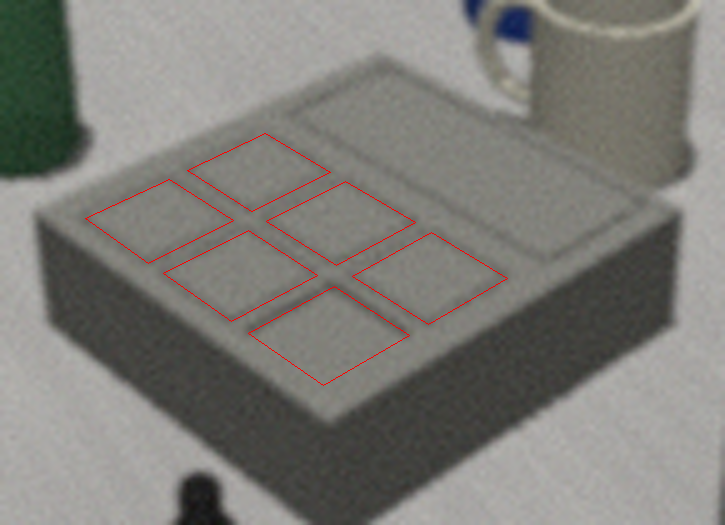

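View pics/raw_s.png

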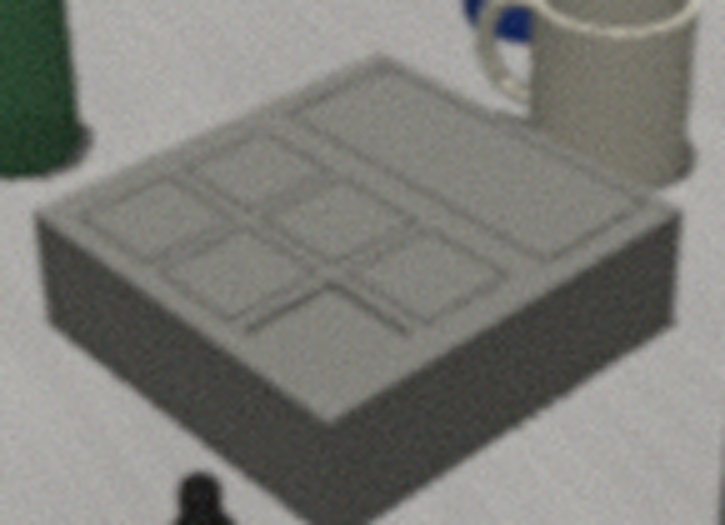

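Side view: the scene matches the description. The mug to leave is the white one (side 288,178), not the blue one (274,153), and the can is the grey one (336,250), not the pink one (388,281).

Candidates for the catch, six plates in the top picture:
- (240,223)
- (260,219)
- (279,215)
- (244,243)
- (264,239)
- (284,234), side (206,232)

In the close crop of the side view, only the last shows dark inner walls on its far edges and no near gap. That is the sunken one, panel (-27,-54), at about world (510,-68). I'll check it by touch, with the fingers shut.

```bash
python3 -m creep '[[[1,-0.93,-0.04,-0.98,0,0.1425,0],[1,-0.93,-0.04,-0.98,0,0.1425,0],[1,-0.93,-0.04,-0.98,0,0.1425,0],[1,-0.93,-0.04,-0.98,0,0.1425,0],[1,-0.93,-0.04,-0.98,0,0.1425,0],[1,-0.93,-0.04,-0.98,0,0.1425,0],[1,-0.93,-0.04,-0.98,0,0.1425,0],[1,-0.93,-0.04,-0.98,0,0.1425,0],[1,-0.93,-0.04,-0.98,0,0.1425,0],[1,-0.93,-0.04,-0.98,0,0.1425,0],[1,-0.93,-0.04,-0.98,0,0.1425,0],[1,-0.93,-0.04,-0.98,0,0.1425,0],[1,-0.93,-0.04,-0.98,0,0.1425,0],[1,-0.93,-0.04,-0.98,0,0.1425,0],[1,-0.93,-0.04,-0.98,0,0.1425,0],[1,-0.93,-0.04,-0.98,0,0.1425,0],[1,-0.93,-0.04,-0.98,0,0.1425,0],[1,-0.93,-0.04,-0.98,0,0.1425,0]]]'
cat > st.py <<'E'
from h import *
import sys
s=manip.read_state(); M=R.from_quat(s["eef_rot"]).as_matrix()
print(round(s["time_s"],2),s["tcp_pos"].round(1),"F",s["contact_force"].round(1),"w",round(s["width"],1)); print(M.round(3), "ang",np.degrees(np.arctan2(M[1,0],M[0,0])).round(2))
if len(sys.argv)>1:
    t=np.array(eval(sys.argv[1]),float); print("tool units",(M.T@(t-s["tcp_pos"])/500).round(4))
E
python3 st.py "[509.8,-68,100]"
```

```text
time_s: 2.7
tcp_pos: [510.8, -65.6, 251.4]
eef_rot: [-0.702, -0.082, 0.082, 0.702]
contact_force: [-0.6, -0.1, -0.9]
width: 0.4
2.7 [510.8 -65.6 251.4] F [-0.6 -0.1 -0.9] w 0.4
[[ 0.973  0.    -0.229]
 [ 0.229  0.     0.973]
 [ 0.    -1.     0.   ]] ang 13.26
tool units [-0.0031  0.3027 -0.0043]
```

```bash
python3 -m creep '[[[1,-0.003,0.1,-0.004,0,0,0],[1,-0.003,0.2,-0.004,0,0,0],[1,-0.003,0.28,-0.004,0,0,0],[1,-0.003,0.32,-0.004,0,0,0],[1,-0.003,0.34,-0.004,0,0,0],[1,-0.003,0.35,-0.004,0,0,0],[1,-0.003,0.35,-0.004,0,0,0]]]'
python3 - <<'E'
from h import *
p=manip.read_camera("side"); print(proj(p,manip.read_state()["tcp_pos"]))
cv2.imwrite("pics/s1.png",cv2.resize(p["img"][130:280,160:320],None,fx=4,fy=4,interpolation=2))
E
python3 st.py "[509.8,-68,60]"
```

```text
time_s: 3.4
tcp_pos: [510.3, -67.6, 76.9]
eef_rot: [0.702, 0.082, -0.082, -0.702]
contact_force: [0.8, 0.2, -0.4]
width: -0.1
[235.44510005 223.77323451]
3.45 [510.8 -67.8  77.6] F [ 0.  -0.8  0.3] w 0.2
[[ 0.973  0.002 -0.23 ]
 [ 0.23  -0.     0.973]
 [ 0.002 -1.    -0.001]] ang 13.29
tool units [-0.0021  0.0352  0.0002]
```

View pics/s1.png

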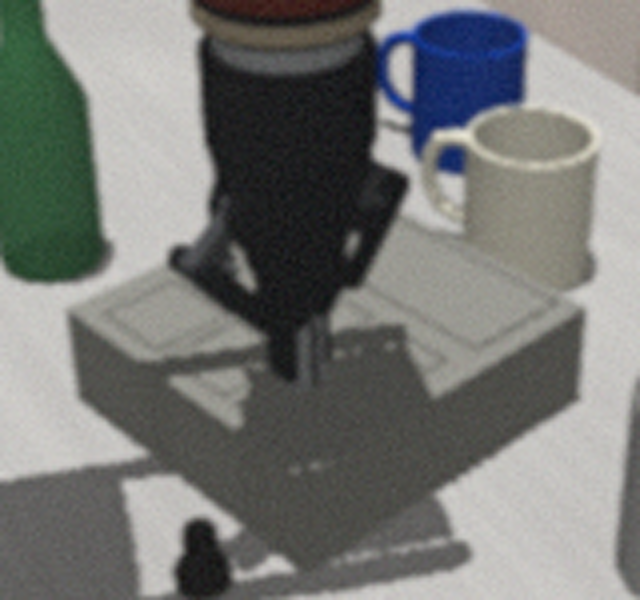

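The fingertips are above the chosen plate, at about side pixel (235,223), with nothing else near. Next I feel downwards.

```bash
python3 -m creep '[[[1,-0.001,0.015,0,0,0,0],[1,-0.001,0.025,0,0,0,0],[1,-0.001,0.031,0,0,0,0],[1,-0.001,0.034,0,0,0,0],[1,-0.001,0.036,0,0,0,0],[1,-0.001,0.036,0,0,0,0]]]'; python3 -m creep '[[[1,0,0.002,0,0,0,0],[1,0,0.003,0,0,0,0],[1,0,0.004,0,0,0,0],[1,0,0.004,0,0,0,0]]]'; python3 st.py "[509.8,-68,52]"
```

```text
time_s: 4.05
tcp_pos: [510.3, -67.9, 59.5]
eef_rot: [0.703, 0.082, -0.081, -0.702]
contact_force: [-0.3, 0.1, -0.8]
width: 0.0
time_s: 4.45
tcp_pos: [510.4, -68.0, 57.8]
eef_rot: [0.703, 0.082, -0.081, -0.702]
contact_force: [-1.3, 0.1, 3.2]
width: -0.0
4.45 [510.4 -68.   57.8] F [-1.3  0.1  3.2] w -0.0
[[ 0.973  0.002 -0.23 ]
 [ 0.23  -0.     0.973]
 [ 0.002 -1.    -0.001]] ang 13.29
tool units [-0.0012  0.0116  0.0003]
```

Contact came at 58 mm with about 3 N, below the panel top. So this plate is sunken and starting to give. I'll press it home in small steps.

```bash
python3 -m creep '[[[1,0,0.003,0,0,0,0],[1,0,0.006,0,0,0,0],[1,0,0.006,0,0,0,0]]]'; python3 -m creep '[[[1,0,0.003,0,0,0,0],[1,0,0.005,0,0,0,0],[1,0,0.006,0,0,0,0],[1,0,0.006,0,0,0,0]]]'
```

```text
time_s: 4.75
tcp_pos: [510.4, -68.0, 54.6]
eef_rot: [0.703, 0.083, -0.081, -0.702]
contact_force: [-0.9, 0.4, 1.7]
width: 0.3
time_s: 5.15
tcp_pos: [510.5, -68.0, 52.0]
eef_rot: [0.703, 0.083, -0.081, -0.702]
contact_force: [-3.0, 0.8, 7.3]
width: -0.2
```

```bash
python3 -m creep '[[[1,0,0.001,0,0,0,0],[1,0,0.002,0,0,0,0],[1,0,0.002,0,0,0,0]]]'; python3 - <<'E'
from h import *
p=manip.read_camera("side")
cv2.imwrite("pics/s2.png",cv2.resize(p["img"][130:280,160:320],None,fx=4,fy=4,interpolation=2))
E
```

```text
time_s: 5.45
tcp_pos: [510.6, -68.0, 52.0]
eef_rot: [0.703, 0.082, -0.081, -0.702]
contact_force: [-5.8, 1.7, 13.1]
width: -0.1
```

View pics/s2.png

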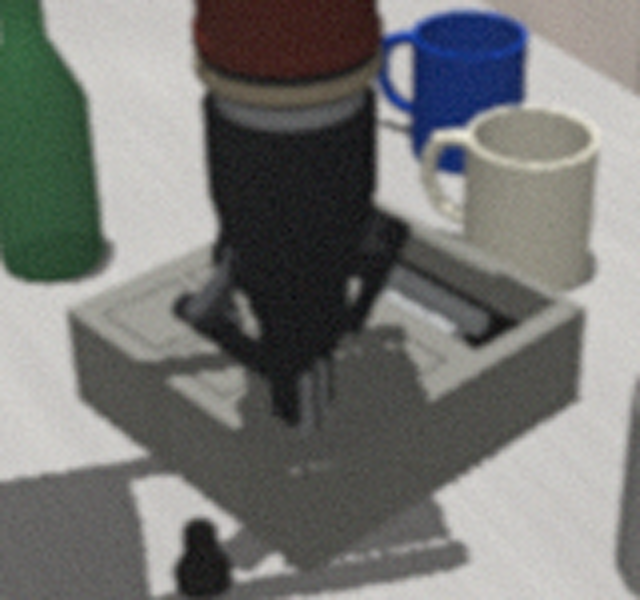

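The battery door is raised (crop 440,300), showing the compartment and batteries. The plate has stopped at 52.0 mm while the force rose to 13 N, so it is at its end stop. I'll lift clear.

```bash
python3 -m creep '[[[1,0,-0.02,0,0,0,0],[1,0,-0.08,0,0,0,0],[1,0,-0.18,0,0,0,0],[1,0,-0.28,0,0,0,0],[1,0,-0.36,0,0,0,0],[1,0,-0.4,0,0,0,0],[1,0,-0.4,0,0,0,0]]]'; python3 -m creep '[[[1,0.1,0,0.1,0,0,0],[1,-0.1,0,0.2,0,0,0],[1,-0.2,0,0.3,0,0,0],[1,-0.2,0,0.4,0,0,0],[1,-0.2,0,0.5,0,0,0],[1,-0.2,0,0.6,0,0,0],[1,-0.2,0,0.6,0,0,0],[1,-0.2,0,0.6,0,0,0],[1,-0.2,0,0.6,0,0,0]]]'
python3 - <<'E'
from h import *
ps=manip.read_camera("side");pt=manip.read_camera("top")
for n,u,v,h in (("bottle top",169.5,239.5,200),):pass
a=cv2.resize(ps["img"][130:300,150:370],None,fx=3,fy=3,interpolation=2);cv2.imwrite("pics/s3.png",a)
cv2.imwrite("pics/t3.png",cv2.resize(pt["img"][110:290,140:400],None,fx=3,fy=3,interpolation=2))
# door free edge, predicted from fit
q=(523.9,-9.3,.229);c,s=np.cos(q[2]),np.sin(q[2])
# crossing: hinge relative to panel via unit unknown -> print edge triangulation aid
for t in("bottle","can","mug","stopper","door"):
  for p in(pt,ps): print(t,[(np.round(r["box"]).tolist(),round(r["confidence"],2)) for r in manip.recognise(t,p)[:2]])
E
python3 st.py
```

```text
time_s: 6.2
tcp_pos: [512.5, -68.6, 256.4]
eef_rot: [0.704, 0.085, -0.079, -0.701]
contact_force: [0.1, 1.1, 0.1]
width: 0.1
time_s: 7.1
tcp_pos: [344.9, 201.5, 252.7]
eef_rot: [0.704, 0.086, -0.081, -0.701]
contact_force: [0.8, 0.2, 0.3]
width: -0.1
bottle [([180.0, 240.0, 31.0, 20.0], 0.88)]
bottle [([171.0, 158.0, 32.0, 80.0], 0.93)]
can [([334.0, 187.0, 29.0, 25.0], 0.86), ([374.0, 180.0, 28.0, 25.0], 0.59)]
can [([389.0, 281.0, 52.0, 78.0], 0.7), ([336.0, 250.0, 44.0, 71.0], 0.59)]
mug [([184.0, 136.0, 42.0, 37.0], 0.96), ([235.0, 153.0, 38.0, 35.0], 0.63)]
mug [([274.0, 154.0, 39.0, 41.0], 0.87), ([288.0, 179.0, 47.0, 49.0], 0.71)]
stopper [([292.0, 262.0, 11.0, 8.0], 0.59)]
stopper [([212.0, 268.0, 9.0, 15.0], 0.68)]
door [([255.0, 191.0, 58.0, 29.0], 0.8)]
door [([280.0, 197.0, 8.0, -0.0], 0.63)]
7.7 [346.4 200.  254.1] F [ 0.6 -0.1  0.1] w -0.2
[[ 0.973  0.01  -0.229]
 [ 0.229 -0.003  0.973]
 [ 0.009 -1.    -0.005]] ang 13.26
```

View pics/s3.png

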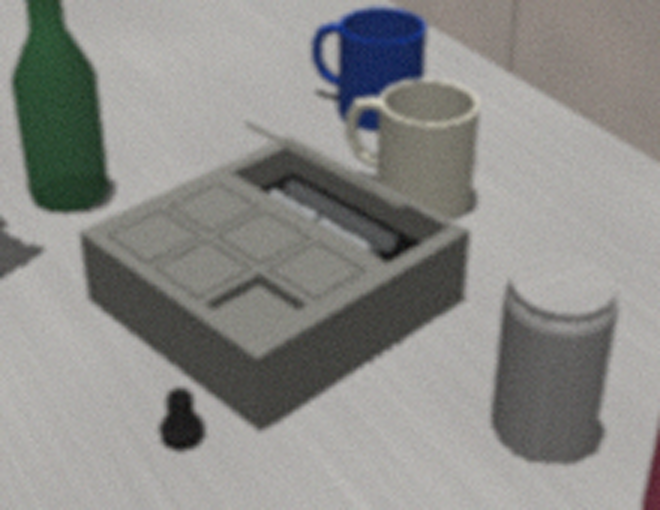

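View pics/t3.png

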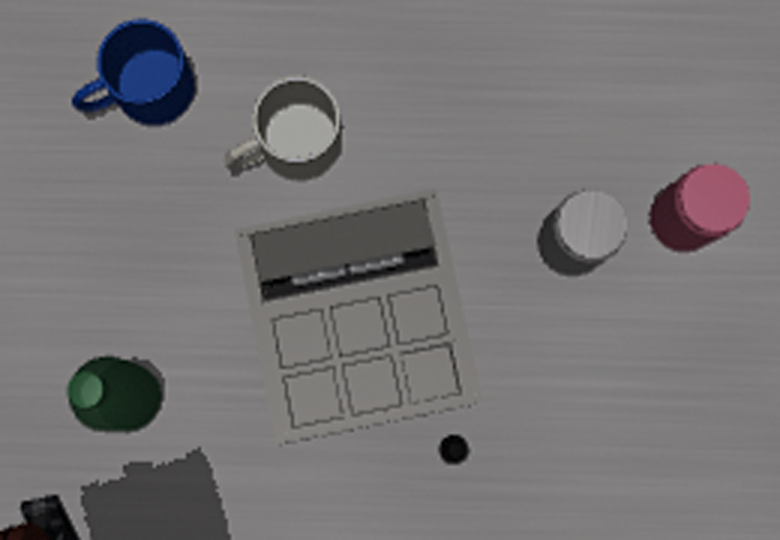

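The side view shows the catch well sunk and the door standing up on its hinge. In the top view the door's length is down to about 0.76 of what it was, and cos 0.70 = 0.765, so it is fully open. The bottle, white mug, can and stopper are where they were, and the arm is clear.

```bash
python3 -c "
from bench import manip
print(manip.sign_off())"
```

```text
the job is handed in; nothing more can be done
None
```

The catch is pressed fully home, the battery door is up, and the job is handed in. The arm's clock read about 7.7 s of the 54 s allowed.

- **Finding the catch:** I picked the nearest right-hand plate, at panel (-27, -54), because it looked sunken in the side picture. I felt only that plate, not the other five. The shut fingertips met it at 58 mm, 2 mm below the top, and it gave at a few newtons.
- **Pressing it home:** the plate stopped at 52.0 mm, which is fully home. Extra push raised the force to 13 N without moving it further.
- **Final pictures:** seen from above, the door's length is about 0.76 of what it was when shut, which fits 0.70 rad. The bottle, can, white mug and stopper stand where they were to within the detectors' few pixels. The arm is well clear, and its force reading is near zero.
- **A check that failed:** the door detector gave a useless box in the last side picture, where the door is seen almost edge-on. I judged its opening from the top picture and by eye instead.

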